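# Set and lock the overhead phone on its rail above the dish

### The arm

A 6-joint arm with a two-finger parallel gripper is mounted at the origin on the work surface. World frame = base frame: x ahead of the robot, y to its left, z up, the work surface at z = 0. Lengths are in m, angles in rad, forces in N, time in s.
With the tool pointing down it reaches from about 0.275 to 0.875 m from the base axis. Payload 12.5 kg.
Tool frame: the origin (TCP) lies on the centre line of the jaws, within the pads' length; the fingertips stand 19 mm ahead of it and the grasp point (between the pads) is the TCP; z points along the fingers, x is the direction in which the jaws open and shut, and the axes are right-handed (so a half turn about z gives the same grasp; the last joint's range is limited). The gripper opens to 85 mm and grips with 20 to 120 N. Pads are 22 mm wide; open, the fingers measure 114 mm over their backs; the gripper's body (76 mm by 85 mm) begins 54 mm behind the grasp point. The pads swing forward as they close: fully open they stand 13 mm farther back than shut.
Start: joints at [1.176, 0.351, 1.652, -0, 1.139, -0.085], TCP at [0.168, 0.524, 0.25] pointing down, gripper open.
Joint ranges: [-2.75, 2.75], [-0.79, 2.1], [0.01, 2.65], [-1.57, 4.71], [0.07, 3.14], [-2.87, 2.87]. Speed limits (rad/s): [2.22, 2.22, 2.79, 3.14, 3.14, 3.14].

### API

Orientations are given as a unit quaternion [x, y, z, w].
In Python, from cell import bot, snapshot, camera_params, find_in gives the robot as it stands.
- The arm moves only by the tool send_rows, never from a script. Its arguments are lists of equal length, an entry for each row: "xyz": the shift along the world's x, y, z in m, a list of three; "twist": the turn, a rotation vector about the world's x, y, z in rad, a list of three; "gripper": the finger opening in m, from 0 to 0.0854. A call has 1 to 5 rows; each row is the pose to reach, as a shift and turn from the pose commanded when the call began; what a row does not reach only later rows make up. A row lasts 1/10 s, in which the tool goes at most 50 mm and 8.59 degrees, less where a joint would pass 70% of its speed; a pose out of reach is approached as far as the arm can. A call with a gripper value outside its range is refused whole. The fingers move at their own pace and stop on an object; the grip force is fixed at half the most. Time passes only in rows, so rows that repeat a pose let the fingers close. It gives the time, the measured TCP pose, the force and the opening at its end, in the units of the state.
- bot.state(): the state, without advancing time (a new reading comes with each control period).
- snapshot(name): name is "scene" or "top" or "wrist"; returns (picture, depth): 400x640x3 uint8, red, green, blue; 400x640 float32, m along the optical axis (not along the pixel's ray), 0 where there is no reading.
- camera_params(name): a dict with "K" (3x3 intrinsics, pixels), "position" and "attitude" of the camera in the world. Camera axes: x right, y down, z forward; pixel columns grow to the right and rows downward; lengths in m; the calibration is good to about 2 mm. A picture is of the moment at which its call begins: read the wrist's pose just before it. camera_params takes no time and is no camera call; for the wrist camera it gives the pose at the moment of the call.
- bot.finish_job(): hands the job in, once; it reports no verdict.
Trained networks look in the newest picture that a camera, given by its name, has taken for a name from the list of things; names that differ only in an ending like _2 or _b are one class to them, and where a whole thing is asked for, a point or a joint stands for the part that bears it (a point fixed in the world has none). Each returns a list of dicts, best first, with "score" (0 to 1); they miss things now and then, are a little off and sometimes report something else, mostly with a low value. They report only what shows in the picture. A call takes as long as a camera call. They do not tell look-alikes from the thing itself.
- find_in(camera, thing): "extent" ([left, top, right, bottom] in pixels, round what is visible of it).
The state is a dict: "t": time; "qpos": joint angles; "joint_vel": joint speeds; "tau": joint torques, N m; "ee_pos": TCP position; "tcp_rot": TCP orientation; "wrist_force": force on the tool from outside, world axes, zero at the start; "ft_torque": the same for the moment, N m; "width": finger opening in m.
Only numpy, scipy, OpenCV 4.12 (cv2) and the standard library are available. Lean on these libraries where they do the work, as an engineer would, in place of code of your own. Each camera call takes 0.05 s, during which the arm holds its last target.

### The job

For the next overhead shot, slide the phone's carriage along its rail until the phone is centred over the shallow white dish. Then screw the carriage's clamp bolt in by its standing lever until it is snug, and fold the lever closed, flat on the clamp. Leave the dish and the other ware where they stand.

Things in the scene. Friction and masses are not known exactly. Their poses are not given: they have to be found in the camera images.
- rig: Overhead phone rail, fixed on the table: two end stands 500 mm apart (272 mm high) carry two parallel steel rods, 12 mm thick. Origin on the table under the rods' middle; x level across the rods, away from the worker (robot); y along the rods; z up. The rods' middle plane passes 235 mm above the origin, rising 35 degrees towards +x; the clamp bolt, square to it, leans 35 degrees to the worker.
- carriage (a joint): Phone carriage along the rods, m, -0.17 to 0.17, 0 mid-rail, growing along the rig's y. It slides at about 3 N while the bolt is loose, up to 9 N with the bolt snug, stays where it is left, and holds about 20 N once clamped. Its clamp is a black block 68 mm across the rods, 50 mm along them, with the lever standing on top; it can be moved by the pinched lever.
- bolt (a joint): Turn of the clamp bolt about its axis, rad. Grows as it is screwed in: clockwise, looking down on the lever. Starts between 0.8 and 2.2; snug at 4.4, a firm stop, where its jaw grips the rods. Turns with about 0.05 N m, stays where it is left. The head does not advance: the bolt draws up the jaw under the rods.
- lever (a joint): Fold of the bolt's lever about its cross pin, rad: 0 standing out along the bolt (open, as at the start), 1.57 flat on the clamp (closed), with stops at both. It takes about 0.16 to 0.2 N m (5 N at 40 mm), stays where it is left. With the bolt snug it folds up the slope, away from the worker.
- bolt_foot (a point): On the bolt's axis, at the top face of the clamp block, 16 mm above the rods' middle plane. Axes: x up the slope across the rods, y along the rods, z out along the bolt, leaning 35 degrees from vertical towards the worker. The lever's cross pin lies 16 mm out along this z.
- lever_grip (a point): Middle of the lever's grip, 35 mm from its cross pin (51 mm out from bolt_foot while it stands). The lever is a flat aluminium blade 18 mm wide, 9 mm thick, reaching 59 mm from its pin, with an 18 mm thick barrel round the pin. Axes move with it: z along the blade to its tip, y along the cross pin (blade's width), x square to its flat faces, to the side to which it folds.
- lever_tip (a point): Middle of the lever's free end, 59 mm from the cross pin.
- phone_mid (a point): Centre of the phone, a dark slab 152 x 74 x 9 mm lying level in its cradle, screen up, its long side across the rods, on the far side of the rail (146 mm beyond the rods, 270 mm above the table). Its lens looks down from its long centre line. This point's y runs along the rods, as the rig's. It moves with the carriage.
- dish: The shallow white glazed dish to be shot, 110 mm across, 26 mm high, standing loose on the table below the phone's line of travel, left or right of the start. Origin at the centre of its underside.
- bowl: A deeper sand-brown bowl, 112 mm across, 62 mm high, on the other side: not this shot's. Origin at the centre of its underside.
- mug: A teal mug, 82 mm across, 95 mm high, standing on the worker's side of the rail. Origin at the centre of its underside.
Mind the look-alikes: they are no part of the job. Several things have the shape of the dish; the one meant has the colours described above.

How it is judged:
On the way, in this order (a step that is already met when the one before it is completed fails the run):
1. the phone is brought over the dish: their centres within 10 mm of each other along the rods (y of dish in the frame of phone_mid between -0.01 and 0.01 m), for 0.3 s.
2. with the lever still standing and the phone still over the dish, the bolt is screwed in until snug (within 0.25 rad of its stop) (all of step 1 and value of joint bolt above 4.15 rad and value of joint lever below 0.5 rad), for 0.2 s.
3. the lever is folded closed (within 0.17 rad of flat) with the bolt snug (value of joint bolt above 4.15 rad and value of joint lever above 1.4 rad), for 0.2 s.
At the end, for the whole second after the job is handed in: Phone and dish centres within 10 mm along the rods, carriage at rest, bolt within 0.25 rad of its snug stop, lever within 0.17 rad of flat, and dish, bowl and mug upright within 15 mm of where they stood (all of step 1 and all of step 3 and velocity of joint carriage between -0.01 and 0.01 m/s and distance of each of dish, bowl, mug from where it was at the start of the episode below 0.015 m and angle between each of dish, bowl, mug's own z axis and vertical below 0.2 rad); the robot touches nothing.
It fails at once if the dish, bowl or mug is knocked over or pushed more than 30 mm (distance of any of dish, bowl, mug from where it was at the start of the episode above 0.03 m or angle between any of dish, bowl, mug's own z axis and vertical above 0.6 rad).
It also fails if it takes over 67 s, if anything falls off the work surface, if the arm or the gripper's body presses on something with over 40 N, if the wrist force passes 120 N, or if a joint passes its speed limit or range.

## Working session

There is one attempt and no reset: what is moved stays moved. The work goes in short steps, Python scripts to look and compute and a tool call to move; the robot and the scene stay as the last step left them, time stands still between calls to the robot, and variables do not carry over. Pictures are saved under pics/ and viewed, and the job is handed in when it is done.

Besides the shell and the picture viewer there is one more tool, called after "Request:" in YAML: its name, and indented under it one key for each argument. send_rows: Moves the arm, as the interface text tells. Its arguments: {"type":"object","properties":{"xyz":{"type":"array"},"twist":{"type":"array"},"gripper":{"type":"array"}},"required":["xyz","twist","gripper"]}

```bash
mkdir -p pics; ls
python3 - <<'E'
from cell import *
import cv2,numpy as np
s=bot.state(); print(s)
for n in ["scene","top","wrist"]:
    p,d=snapshot(n); cv2.imwrite(f"pics/a_{n}.png",p[:,:,::-1]); np.save(f"{n}_d.npy",d); np.save(f"{n}_p.npy",p)
    c=camera_params(n); print(n,c); np.save(f"{n}_c.npy",c,allow_pickle=True)
    for t in ["dish","bowl","mug","carriage","lever","phone_mid","rig"]:
        try: print(t,[(np.round(r["score"],2),np.round(r["extent"])) for r in find_in(n,t)][:5])
        except Exception as e: print(t,e)
print(bot.state()["t"])
E
```

```text
pics
{'t': 0.0, 'qpos': array([ 1.17639152e+00,  3.51242938e-01,  1.65241308e+00, -1.63461673e-05,
        1.13911706e+00, -8.45702147e-02]), 'joint_vel': array([ 4.39845407e-04, -8.41270980e-04,  5.47773041e-06, -5.00059905e-04,
        1.01015089e-03, -5.16454570e-04]), 'tau': array([ 5.91952758e-04, -5.06109953e+01, -2.91406310e+01, -5.39614143e-05,
        4.55983391e-03,  1.72993790e-06]), 'ee_pos': array([0.16754035, 0.52353749, 0.24975893]), 'tcp_rot': array([ 8.07741955e-01,  5.89535907e-01, -5.00573441e-04,  3.12778116e-04]), 'wrist_force': array([ 0.58893538, -0.58775297,  0.34018241]), 'ft_torque': array([-0.03126971,  0.04786367, -0.00542596]), 'width': 0.08555004556214414}
scene {'K': array([[365.21484772,   0.        , 315.06148859],
       [  0.        , 365.21484772, 195.59001546],
       [  0.        ,   0.        ,   1.        ]]), 'position': array([ 1.06201522, -0.51714027,  1.02144432]), 'attitude': array([ 0.85540588,  0.41434435, -0.12790342, -0.2832671 ])}
dish [(np.float64(0.73), array([318., 242., 361., 272.])), (np.float64(0.69), array([203., 253., 244., 28
[... 1217 characters left out ...]
]))]
lever [(np.float64(0.64), array([312., 228., 322., 247.]))]
phone_mid [(np.float64(0.73), array([187., 130., 416., 280.])), (np.float64(0.65), array([280., 129., 329., 250.]))]
rig [(np.float64(0.6), array([189., 131., 414., 279.]))]
wrist {'K': array([[324.03207854,   0.        , 315.76052162],
       [  0.        , 324.03207854, 194.67170962],
       [  0.        ,   0.        ,   1.        ]]), 'position': array([0.08937743, 0.54792302, 0.37448175]), 'attitude': array([0.79682692, 0.5818842 , 0.09588215, 0.13146961])}
dish []
bowl []
mug [(np.float64(0.7), array([  0., 370.,  40., 399.]))]
carriage []
lever []
phone_mid []
rig [(np.float64(0.77), array([130., 390., 152., 399.]))]
1.2
```

Run:
```python
import cv2
t=cv2.imread("pics/a_top.png"); cv2.imwrite("pics/b.png",cv2.resize(t[100:320,160:480],None,fx=2.5,fy=2.5,interpolation=cv2.INTER_CUBIC))
t=cv2.imread("pics/a_scene.png"); cv2.imwrite("pics/c.png",cv2.resize(t[90:300,180:420],None,fx=2.8,fy=2.8,interpolation=cv2.INTER_CUBIC))
```

```text
(no output)
```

View pics/b.png

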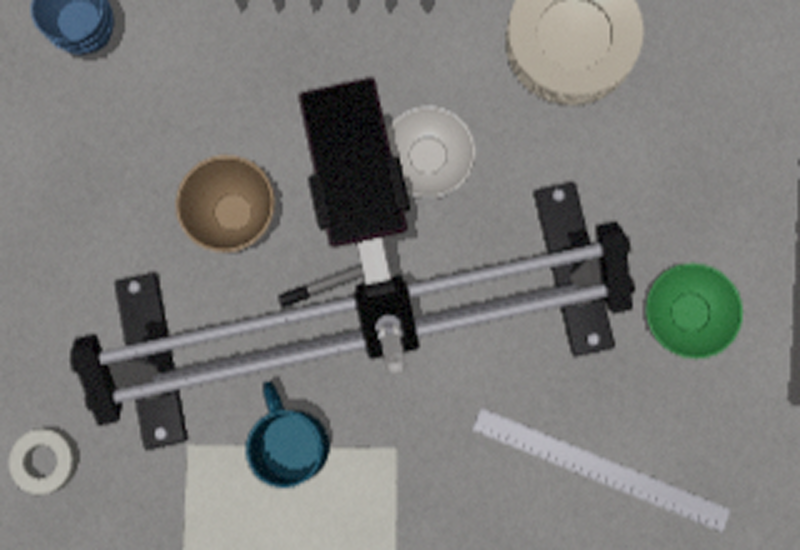

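View pics/c.png

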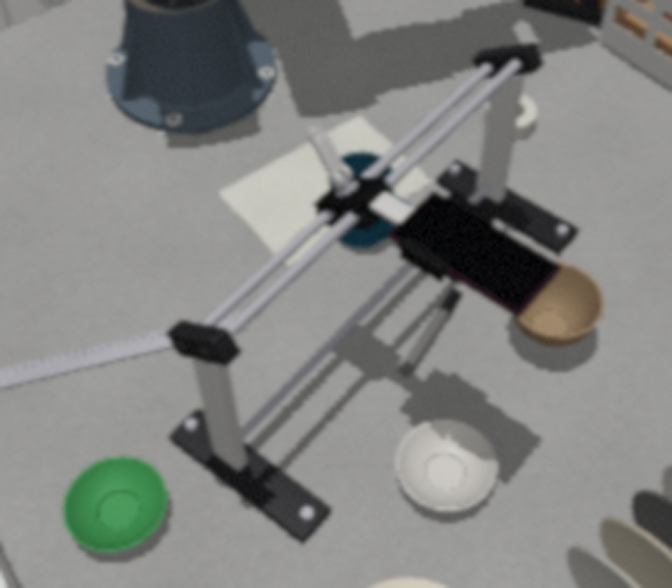

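```bash
cat > h.py <<'E'
import numpy as np,cv2
from scipy.spatial.transform import Rotation as R
def load(n): return np.load(n+"_p.npy"),np.load(n+"_d.npy"),np.load(n+"_c.npy",allow_pickle=True).item()
def cloud(d,c):
    v,u=np.mgrid[:d.shape[0],:d.shape[1]]; K=c["K"]
    P=np.stack([(u-K[0,2])/K[0,0]*d,(v-K[1,2])/K[1,1]*d,d],-1)
    return P@R.from_quat(c["attitude"]).as_matrix().T+c["position"]
def proj(X,c):
    q=(np.atleast_2d(X)-c["position"])@R.from_quat(c["attitude"]).as_matrix(); q=q@c["K"].T; return q[:,:2]/q[:,2:]
E
python3 - <<'E'
from h import *
for n in ["top","scene"]:
    p,d,c=load(n); W=cloud(d,c); hsv=cv2.cvtColor(p,cv2.COLOR_RGB2HSV)
    print(n,"table z",[np.round(W[y,x,2],4) for y,x in [(300,400),(120,300),(330,250)]])
    # region of rig
    if n=="top":
        m=np.zeros(d.shape,bool); m[125:285,185:418]=1
    else:
        m=np.zeros(d.shape,bool); m[100:290,235:420]=1
    z=W[...,2]
    hi=m&(d>0)&(z>0.19)&(z<0.29)
    br=p.astype(int).mean(-1)
    rod=hi&(br>90)
    Q=W[rod]; print("rod pts",len(Q))
    # iterate: direction
    ctr=np.median(Q,0);
    A=Q[:,:2]-Q[:,:2].mean(0); w,V=np.linalg.eigh(A.T@A); print("dir",V[:,1], np.degrees(np.arctan2(V[1,1],V[0,1])))
    np.save(f"rod_{n}.npy",Q)
    blk=hi&(br<60)
    # phone: z ~0.27 dark
    ph=m&(z>0.262)&(z<0.282)&(br<60); Qp=W[ph]; print("phone",len(Qp),cv2.minAreaRect((Qp[:,:2]*1000).astype(np.float32)))
    # dish, bowl, mug
    def blob(name,ext,f):
        x0,y0,x1,y1=ext; s=np.zeros(d.shape,bool); s[y0:y1,x0:x1]=1; s&=f&(d>0)&(z<0.13)&(z>0.012); Q=W[s]
        (cx,cy),r=cv2.minEnclosingCircle((Q[:,:2]*1000).astype(np.float32)); print(name,len(Q),cx,cy,r,np.percentile(Q[:,2],98))
        cv2.imwrite(f"pics/m_{n}_{name}.png",s.astype(np.uint8)*255)
    E={"top":dict(dish=(305,135,355,182),bowl=(226,156,272,206),mug=(252,245,296,298)),"scene":dict(dish=(313,235,366,278),bowl=(360,180,400,218),mug=(295,140,325,182))}[n]
    for k,e in E.items(): blob(k,e,np.ones(d.shape,bool))
E
```

```text
top table z [np.float64(0.0005), np.float64(-0.0016), np.float64(0.0021)]
rod pts 2118
dir [-0.23146941  0.97284218] 103.38359740785504
phone 2328 ((615.8617553710938, -40.041107177734375), (209.44729614257812, 518.0924072265625), 13.233988761901855)
dish 524 722.478759765625 -133.63934326171875 54.6004753112793 0.028527796098393888
bowl 872 653.351806640625 95.14814758300781 55.78926467895508 0.06355121009866349
mug 417 411.92059326171875 38.743160247802734 76.85358428955078 0.09753920047187138
scene table z [np.float64(0.1043), np.float64(-0.0028), np.float64(0.0007)]
rod pts 1444
dir [-0.22282875  0.97485761] 102.87523338100156
phone 1432 ((618.0394897460938, -40.462127685546875), (209.58885192871094, 518.7635498046875), 12.485320091247559)
dish 495 721.4000854492188 -130.2394561767578 55.31608200073242 0.027011252198192365
bowl 438 652.3762817382812 97.67723083496094 56.08796310424805 0.06288997465371249
mug 191 390.0679931640625 24.134620666503906 48.466365814208984 0.09507173364505539
```

Run:
```python
from h import *
from scipy.optimize import least_squares
for n in ["top","scene"]:
    p,d,c=load(n); Q=np.load(f"rod_{n}.npy")
    a=np.radians(13)
    def rig(Q,a): return Q[:,0]*np.cos(a)+Q[:,1]*np.sin(a), -Q[:,0]*np.sin(a)+Q[:,1]*np.cos(a)
    xr,yr=rig(Q,a); yc=np.median(yr)
    hist,e=np.histogram(xr,60); i=np.argsort(hist)[-14:]; print(n,sorted([(round(e[j],4),hist[j]) for j in i]))
    # per-slice centroid of two rods: cluster by z
    import itertools
    for zr in [(0.205,0.232),(0.243,0.275)]:
        for k in range(2):
            s=(Q[:,2]>zr[0])&(Q[:,2]<zr[1]); q=Q[s]
            # robust line
            l=cv2.fitLine((q[:,:2]).astype(np.float32),cv2.DIST_HUBER,0,1e-4,1e-4).ravel()
        nrm=np.array([-l[1],l[0]]); r=(q[:,:2]-l[2:])@nrm
        q=q[abs(r)<0.012]; l=cv2.fitLine(q[:,:2].astype(np.float32),cv2.DIST_HUBER,0,1e-4,1e-4).ravel()
        print(zr,len(q),"ang",np.degrees(np.arctan2(l[1],l[0]))%180-90,"pt",l[2:],"x_rig(mean)",rig(q,a)[0].mean(),"std",rig(q,a)[0].std(),"z med/95",np.median(q[:,2]),np.percentile(q[:,2],95), "yrange",np.percentile(rig(q,a)[1],[1,99]))
    W=cloud(d,c);z=W[...,2];br=p.astype(int).mean(-1)
    m=np.zeros(d.shape,bool)
    if n=="top": m[125:202,270:330]=1
    else: m[145:210,310:390]=1
    s=m&(z>0.255)&(z<0.285)&(br<70); q=W[s]; rc=cv2.minAreaRect((q[:,:2]*1000).astype(np.float32)); print("phone",rc, "rig y", rig(np.array([[*rc[0],0]]),a), np.median(q[:,2]))
    # bolt/lever pts: z above 0.265 near carriage
    m[:]=0
    if n=="top": m[220:255,300:335]=1
    else: m[128:165,285:312]=1
    s=m&(z>0.262)&(z<0.36)&(br>60); q=W[s]; print("lever",len(q)); o=q[np.argsort(q[:,2])][::max(1,len(q)//12)]; print(np.round(o,4).tolist())
```

```text
top [(np.float64(0.4501), np.int64(99)), (np.float64(0.4544), np.int64(361)), (np.float64(0.4587), np.int64(333)), (np.float64(0.463), np.int64(166)), (np.float64(0.4888), np.int64(322)), (np.float64(0.4931), np.int64(337)), (np.float64(0.4973), np.int64(227)), (np.float64(0.5102), np.int64(23)), (np.float64(0.5145), np.int64(27)), (np.float64(0.5188), np.int64(25)), (np.float64(0.5231), np.int64(19)), (np.float64(0.5274), np.int64(18)), (np.float64(0.536), np.int64(20)), (np.float64(0.6948), np.int64(21))]
(0.205, 0.232) 893 ang 12.922363 pt [ 0.48641396 -0.06603777] x_rig(mean) 0.4590919395288366 std 0.0034152891307226694 z med/95 0.22617087644367584 0.22969137729923883 yrange [-0.41233549  0.05676544]
(0.243, 0.275) 890 ang 12.914345 pt [ 0.5212407 -0.0581938] x_rig(mean) 0.4947905871429401 std 0.0034022963688487675 z med/95 0.25157694876189796 0.25513049422162015 yrange [-0.41316883  0.05632513]
phone ((652.509033203125, -61.98333740234375), (148.80516052246094, 86.28570556640625), 12.993402481079102) rig y (array([621.84205185]), array([-207.17730347])) 0.2743547810191205
lever 
[... 1107 characters left out ...]
.53102237 -0.08918734] x_rig(mean) 0.49687580294338923 std 0.0035381244103639027 z med/95 0.2509849510508183 0.25434728774407295 yrange [-0.41518773  0.06415585]
phone ((618.8904418945312, -68.0581283569336), (220.35671997070312, 88.9456787109375), 12.659784317016602) rig y (array([587.71857223]), array([-205.53386036])) 0.2737604573892679
lever 137
[[0.5031, -0.1022, 0.263], [0.4852, -0.1061, 0.2668], [0.4901, -0.0921, 0.2698], [0.4855, -0.092, 0.2741], [0.4891, -0.1053, 0.2776], [0.4825, -0.0967, 0.2826], [0.4819, -0.103, 0.2861], [0.4776, -0.0962, 0.2901], [0.4762, -0.1089, 0.2931], [0.4724, -0.0956, 0.2973], [0.4698, -0.1107, 0.3007], [0.4656, -0.0971, 0.3044], [0.4665, -0.1079, 0.3078]]
```

```bash
cat >> h.py <<'E'
YAW=np.radians(12.93)
Rrig=R.from_euler('z',YAW).as_matrix()
Rb=Rrig@R.from_euler('y',-np.radians(35)).as_matrix()  # bolt frame cols: x upslope, y rods, z out
E
python3 - <<'E'
from h import *
print(np.round(Rb,3))
for n in ["top","scene"]:
    p,d,c=load(n); W=cloud(d,c);z=W[...,2]
    O=Rrig@np.array([.4775,-.203,.235]); B=(W-O)@Rb
    s=(np.abs(B[...,1])<.04)&(np.abs(B[...,0])<.035)&(B[...,2]>.045)&(B[...,2]<.1)&(d>0)
    q=B[s]; print(n,len(q),np.percentile(q,[2,25,50,75,98],axis=0).round(4).tolist())
    print(cv2.minAreaRect((q[:,:2]*1000).astype(np.float32)))
    for lo in [.045,.055,.065,.075,.085]:
        k=q[(q[:,2]>=lo)&(q[:,2]<lo+.01)]
        if len(k)>4: print(lo,len(k),k[:,:2].mean(0).round(4),k[:,:2].min(0).round(4),k[:,:2].max(0).round(4), np.round(np.polyfit(k[:,1],k[:,0],1),3))
t=cv2.imread("pics/a_top.png"); cv2.imwrite("pics/d.png",cv2.resize(t[210:260,285:345],None,fx=10,fy=10,interpolation=cv2.INTER_CUBIC))
E
```

```text
[[ 0.798 -0.224 -0.559]
 [ 0.183  0.975 -0.128]
 [ 0.574  0.     0.819]]
top 106 [[-0.0021, -0.0118, 0.0464], [0.0024, -0.0077, 0.0599], [0.0035, -0.0033, 0.0738], [0.0044, 0.0011, 0.085], [0.0055, 0.0051, 0.0909]]
((1.7887496948242188, -3.292512893676758), (17.77692222595215, 9.996804237365723), 80.3963623046875)
0.045 19 [ 0.0037 -0.0031] [ 0.0018 -0.0123] [0.0052 0.0054] [0.077 0.004]
0.055 19 [ 0.0039 -0.0036] [ 0.0019 -0.0118] [0.0056 0.0043] [0.038 0.004]
0.065 19 [ 0.0038 -0.0029] [ 0.0021 -0.011 ] [0.0071 0.0055] [0.085 0.004]
0.075 22 [ 0.0033 -0.0041] [-0.002  -0.0122] [0.0048 0.0046] [0.09  0.004]
0.085 27 [ 0.001 -0.003] [-0.0042 -0.0109] [0.0052 0.005 ] [0.08  0.001]
scene 105 [[-0.004, -0.0109, 0.0464], [0.001, -0.0082, 0.0564], [0.0024, -0.0031, 0.068], [0.0038, 0.0011, 0.0793], [0.0059, 0.0061, 0.0893]]
((2.6900699138641357, -2.927623748779297), (18.22477912902832, 10.882515907287598), 67.69187927246094)
0.045 23 [ 0.0025 -0.0031] [-0.003  -0.0115] [0.0067 0.0062] [0.069 0.003]
0.055 22 [ 0.0023 -0.0033] [-0.0027 -0.0106] [0.0043 0.0055] [0.257 0.003]
0.065 23 [ 0.002  -0.0032] [-0.005  -0.0109] [0.0055 0.0064] [0.287 0.003]
0.075 24 [ 0.0021 -0.0029] [-0.003  -0.0105] [0.0065 0.0063] [0.175 0.003]
0.085 13 [ 0.0007 -0.0041] [-0.0049 -0.0104] [0.0041 0.0036] [0.325 0.002]
```

View pics/d.png

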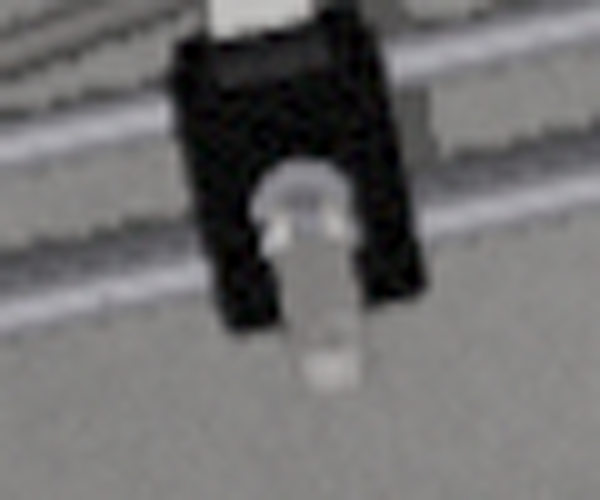

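```bash
cat >> h.py <<'E'
O=Rrig@np.array([.4775,-.203,.235])
def tool_R(phi=0): # tool x at angle phi (about bolt z, CCW) from upslope
    return Rb@R.from_euler('z',phi).as_matrix()@np.diag([1,-1,-1])
def delta(s,pos,Rt):
    Rc=R.from_quat(s["tcp_rot"]).as_matrix()
    return np.round(np.array(pos)-s["ee_pos"],4), np.round(R.from_matrix(Rt@Rc.T).as_rotvec(),4)
def bp(*b): return O+Rb@np.array(b)
E
python3 - <<'E'
from h import *
from cell import *
s=bot.state(); 
for b in [(.001,-.0033,.165),(.001,-.0033,.065)]: print(bp(*b),delta(s,bp(*b),tool_R(-.1)))
Rc=R.from_quat(s["tcp_rot"]).as_matrix(); c=camera_params("wrist")
print("cam in tool",Rc.T@(c["position"]-s["ee_pos"]), Rc.T@R.from_quat(c["attitude"]).as_matrix())
E
```

```text
[ 0.42011232 -0.11521689  0.37073366] (array([ 0.2525, -0.639 ,  0.1204]), array([ 0.459 , -0.4518, -1.0982]))
[ 0.47601562 -0.10238252  0.28881846] (array([ 0.3084, -0.6262,  0.0385]), array([ 0.459 , -0.4518, -1.0982]))
cam in tool [-0.00090292 -0.08190693 -0.12417548] [[ 9.99999858e-01  5.28934705e-04 -6.18616551e-05]
 [-4.81060702e-04  9.47044262e-01  3.21102685e-01]
 [ 2.28428080e-04 -3.21102610e-01  9.47044382e-01]]
```

Request:
send_rows:
  xyz:
    - [0.02, -0.05, 0.05]
    - [0.04, -0.1, 0.1]
    - [0.06, -0.15, 0.14]
    - [0.08, -0.2, 0.14]
    - [0.1, -0.25, 0.14]
  twist:
    - [0.04, -0.04, -0.1]
    - [0.09, -0.09, -0.21]
    - [0.14, -0.13, -0.32]
    - [0.18, -0.18, -0.43]
    - [0.22, -0.22, -0.53]
  gripper: [0.05, 0.05, 0.05, 0.05, 0.05]

```text
t: 1.7
ee_pos: [0.2451, 0.3298, 0.3798]
tcp_rot: [0.924, 0.349, 0.154, -0.024]
wrist_force: [2.3, 1.1, 0.3]
width: 0.0498
```

Run:
```python
from h import *
from cell import *
s=bot.state(); print(s["t"],s["ee_pos"],s["qpos"])
print(delta(s,bp(.001,-.0033,.165),tool_R(-.1)))
```

```text
1.7 [0.24508864 0.32978704 0.37975843] [ 0.88428855 -0.16838829  1.93564945 -0.12469899  1.0842655   0.20341636]
(array([ 0.175, -0.445, -0.009]), array([ 0.2368, -0.2284, -0.564 ]))
```

Request:
send_rows:
  xyz:
    - [0.018, -0.045, 0.02]
    - [0.036, -0.09, 0.02]
    - [0.054, -0.135, 0.02]
    - [0.072, -0.18, 0.02]
    - [0.09, -0.225, 0.02]
  twist:
    - [0.05, -0.05, -0.12]
    - [0.1, -0.1, -0.24]
    - [0.15, -0.15, -0.36]
    - [0.2, -0.19, -0.48]
    - [0.239, -0.23, -0.568]
  gripper: [0.05, 0.05, 0.05, 0.05, 0.05]

```text
t: 2.2
ee_pos: [0.3298, 0.1183, 0.3982]
tcp_rot: [0.953, 0.069, 0.291, -0.049]
wrist_force: [1.2, 1.4, 0.2]
width: 0.0502
```

Request:
send_rows:
  xyz:
    - [0.018, -0.045, -0.01]
    - [0.036, -0.09, -0.02]
    - [0.054, -0.135, -0.03]
    - [0.062, -0.164, -0.039]
    - [0.062, -0.164, -0.039]
  twist:
    - [0, 0, 0]
    - [0, 0, 0]
    - [0, 0, 0]
    - [0, 0, 0]
    - [0, 0, 0]
  gripper: [0.05, 0.05, 0.05, 0.05, 0.05]

```text
t: 2.7
ee_pos: [0.3922, -0.048, 0.3579]
tcp_rot: [0.954, 0.069, 0.289, -0.048]
wrist_force: [-0.9, 0.2, 0.3]
width: 0.0502
```

Run:
```python
from h import *
from cell import *
s=bot.state(); print(s["t"],s["ee_pos"],s["qpos"],s["wrist_force"])
c=camera_params("wrist"); p,d=snapshot("wrist"); cv2.imwrite("pics/e.png",p[:,:,::-1])
np.save("w1_p.npy",p);np.save("w1_d.npy",d);np.save("w1_c.npy",c,allow_pickle=True)
print(delta(s,bp(.001,-.0033,.165),tool_R(-.1)))
W=cloud(d,c); B=(W-O)@Rb
m=(np.abs(B[...,1])<.04)&(np.abs(B[...,0])<.035)&(d>0)
for lo,hi in [(.043,.055),(.055,.07),(.07,.085),(.086,.1)]:
    q=B[m&(B[...,2]>lo)&(B[...,2]<hi)]
    if len(q)>5: print(lo,len(q),cv2.minAreaRect((q[:,:2]*1000).astype(np.float32)),np.median(q,0).round(4))
```

```text
2.7 [ 0.39217771 -0.04802155  0.35793401] [-0.47435126 -0.29538668  2.15400839  0.4973241   0.87326597 -0.86279649] [-0.90364078  0.21567223  0.34276173]
(array([ 0.0279, -0.0672,  0.0128]), array([ 0.008 , -0.0145, -0.0173]))
0.043 100 ((-4.001361846923828, 0.3434429168701172), (17.236955642700195, 7.882080554962158), 52.545101165771484) [-0.0014  0.0059  0.0494]
0.055 138 ((-3.9671483039855957, 0.3643379211425781), (17.87153434753418, 8.005603790283203), 53.17123794555664) [-0.0013  0.0058  0.064 ]
0.07 165 ((-4.012150287628174, -0.032440185546875), (18.540334701538086, 8.277941703796387), 53.94466018676758) [-0.0013  0.0059  0.0788]
0.086 256 ((-0.995750904083252, -2.4351606369018555), (16.60566520690918, 8.99681282043457), 83.97046661376953) [-0.001   0.0005  0.0907]
```

View pics/e.png

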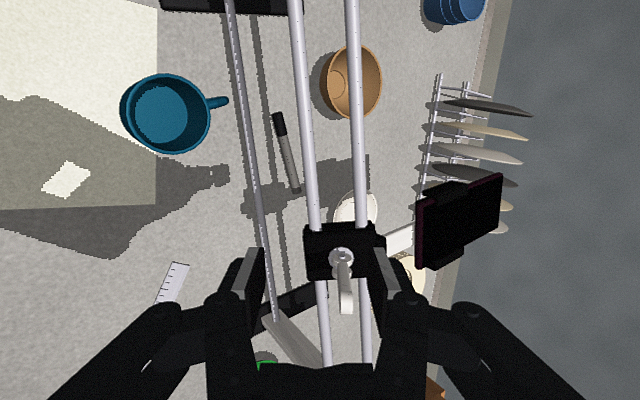

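Request:
send_rows:
  xyz:
    - [0.014, -0.033, 0.006]
    - [0.026, -0.062, 0.012]
    - [0.026, -0.062, 0.012]
    - [0.026, -0.062, 0.012]
  twist:
    - [0.008, -0.0145, -0.0173]
    - [0.008, -0.0145, -0.0173]
    - [0.008, -0.0145, -0.0173]
    - [0.008, -0.0145, -0.0173]
  gripper: [0.05, 0.05, 0.05, 0.05]

```text
t: 3.15
ee_pos: [0.4177, -0.1057, 0.3706]
tcp_rot: [0.952, 0.062, 0.296, -0.05]
wrist_force: [-0.2, 0.3, 0.0]
width: 0.0497
```

```bash
cat > look.py <<'E'
from h import *
from cell import *
import sys
s=bot.state(); c=camera_params("wrist"); p,d=snapshot("wrist"); cv2.imwrite(f"pics/{sys.argv[1]}.png",p[:,:,::-1])
print(s["t"],s["ee_pos"],s["qpos"].round(3))
yo=float(sys.argv[2]) if len(sys.argv)>2 else 0
W=cloud(d,c); B=(W-O)@Rb; B[...,1]-=yo
m=(np.abs(B[...,1])<.04)&(np.abs(B[...,0])<.035)&(d>0)
for lo,hi in [(.043,.055),(.055,.07),(.07,.085),(.086,.1)]:
    q=B[m&(B[...,2]>lo)&(B[...,2]<hi)]
    if len(q)>5: print(lo,len(q),cv2.minAreaRect((q[:,:2]*1000).astype(np.float32)),np.median(q,0).round(4))
E
python3 look.py f
python3 - <<'E'
from h import *
from cell import *
s=bot.state()
print(delta(s,bp(0,-.0028,.165),tool_R(-.1)), delta(s,bp(0,-.0028,.065),tool_R(-.1)))
E
```

```text
3.15 [ 0.41766731 -0.10572991  0.37058874] [-0.607 -0.204  2.064  0.562  0.926 -1.   ]
0.043 55 ((-0.6512811183929443, 5.769772529602051), (2.167313814163208, 8.670673370361328), 89.98199462890625) [-0.0002  0.0061  0.0495]
0.055 82 ((-0.5997710227966309, 5.819893836975098), (1.8014100790023804, 8.407854080200195), 89.65461730957031) [-0.0004  0.006   0.0624]
0.07 100 ((-0.43350648880004883, 5.7713751792907715), (2.103630542755127, 8.97925090789795), 88.39373779296875) [-0.      0.006   0.0788]
0.086 309 ((-1.080247402191162, -2.468010902404785), (16.735061645507812, 8.780678749084473), 84.57892608642578) [-0.0009 -0.0005  0.0908]
(array([ 0.0017, -0.0097, -0.0004]), array([-0.0005, -0.0004, -0.0055])) (array([ 0.0576,  0.0031, -0.0823]), array([-0.0005, -0.0004, -0.0055]))
```

View pics/f.png

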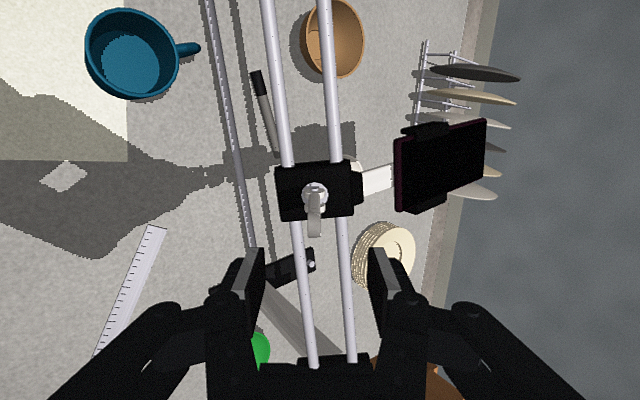

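Request:
send_rows:
  xyz:
    - [0.002, -0.008, 0.0]
    - [0.016, -0.003, -0.02]
    - [0.03, -0.003, -0.041]
    - [0.03, -0.003, -0.041]
    - [0.03, -0.003, -0.041]
  twist:
    - [0, 0, -0.005]
    - [0, 0, -0.005]
    - [0, 0, -0.005]
    - [0, 0, -0.005]
    - [0, 0, -0.005]
  gripper: [0.05, 0.05, 0.05, 0.05, 0.05]

```text
t: 3.7
ee_pos: [0.4477, -0.1086, 0.33]
tcp_rot: [0.952, 0.06, 0.297, -0.049]
wrist_force: [0.7, -0.4, -0.2]
width: 0.0502
```

```bash
cat > dl.py <<'E'
from h import *
from cell import *
import sys
s=bot.state(); b=[float(x) for x in sys.argv[1:4]]; phi=float(sys.argv[4])
Rc=R.from_quat(s["tcp_rot"]).as_matrix()
print(s["t"],"q",s["qpos"].round(3),"F",s["wrist_force"].round(1),"w",round(s["width"],4)); print("tcp in bolt",((s["ee_pos"]-O)@Rb).round(4),"phi",R.from_matrix(Rb.T@Rc@np.diag([1,-1,-1])).as_rotvec().round(3))
print(delta(s,bp(*b),tool_R(phi)))
E
python3 dl.py -.0007 -.0028 .065 -.1
```

```text
3.7 q [-0.562 -0.098  2.08   0.604  0.799 -1.038] F [ 0.7 -0.4 -0.2] w 0.0502
tcp in bolt [ 0.0008 -0.003   0.1154] phi [ 0.001  0.    -0.099]
(array([ 0.0269,  0.0064, -0.0422]), array([-0.0004, -0.0003, -0.0012]))
```

Request:
send_rows:
  xyz:
    - [0.013, 0.003, -0.021]
    - [0.027, 0.0064, -0.042]
    - [0.027, 0.0064, -0.042]
    - [0.027, 0.0064, -0.042]
    - [0.027, 0.0064, -0.042]
  twist:
    - [0, 0, 0]
    - [0, 0, 0]
    - [0, 0, 0]
    - [0, 0, 0]
    - [0, 0, 0]
  gripper: [0.05, 0.05, 0.05, 0.0, 0.0]

```text
t: 4.2
ee_pos: [0.4748, -0.1029, 0.2893]
tcp_rot: [0.952, 0.06, 0.298, -0.048]
wrist_force: [0.7, -0.7, 0.1]
width: 0.0218
```

Request:
send_rows:
  xyz:
    - [0, 0, 0]
    - [0, 0, 0]
    - [0, 0, 0]
  twist:
    - [0, 0, 0]
    - [0, 0, 0]
    - [0, 0, 0]
  gripper: [0.0, 0.0, 0.0]

```text
t: 4.5
ee_pos: [0.4739, -0.103, 0.2885]
tcp_rot: [0.952, 0.06, 0.297, -0.048]
wrist_force: [-17.2, -3.9, 8.7]
width: 0.0085
```

```bash
python3 dl.py -.0007 -.0868 .065 -.1; python3 look.py g
```

```text
4.5 q [-0.509  0.004  2.096  0.662  0.674 -1.085] F [-17.2  -3.9   8.7] w 0.0085
tcp in bolt [-0.001  -0.0034  0.066 ] phi [-0.001  0.    -0.099]
(array([ 0.0195, -0.0811, -0.0007]), array([ 0.0013,  0.0001, -0.0006]))
4.5 [ 0.47388554 -0.10296839  0.28849772] [-0.509  0.004  2.096  0.662  0.674 -1.085]
0.043 356 ((0.36926937103271484, 3.308213710784912), (7.519345760345459, 32.18173599243164), 84.54739379882812) [0.0005 0.006  0.0517]
0.055 1322 ((0.2928791046142578, 3.3233911991119385), (8.009754180908203, 35.553314208984375), 83.96871948242188) [0.0003 0.0055 0.0631]
0.07 1821 ((-0.2989349365234375, -4.221835136413574), (23.287639617919922, 35.432647705078125), 85.50564575195312) [0.0014 0.0055 0.0781]
0.086 4509 ((-0.13529586791992188, -3.764068603515625), (27.336471557617188, 72.1906967163086), 84.29369354248047) [-0.0008  0.0052  0.0939]
```

View pics/g.png

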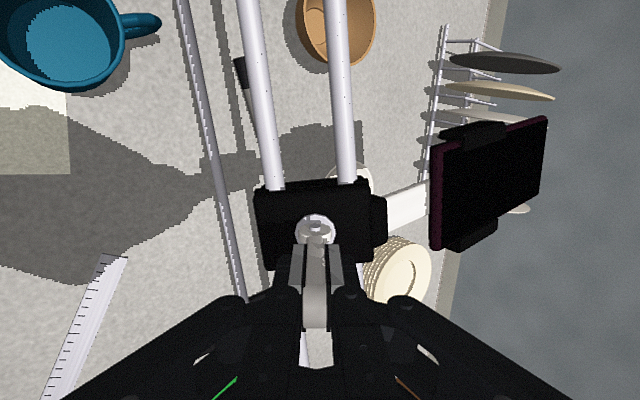

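Request:
send_rows:
  xyz:
    - [0.003, -0.015, -0.001]
    - [0.0062, -0.0315, -0.001]
    - [0.0095, -0.048, -0.001]
    - [0.0135, -0.064, -0.001]
    - [0.0175, -0.082, -0.001]
  twist:
    - [0, 0, 0]
    - [0, 0, 0]
    - [0, 0, 0]
    - [0, 0, 0]
    - [0, 0, 0]
  gripper: [0.0, 0.0, 0.0, 0.0, 0.0]

```text
t: 5.05
ee_pos: [0.4924, -0.1854, 0.2883]
tcp_rot: [0.952, 0.06, 0.298, -0.048]
wrist_force: [-3.9, 3.8, 7.4]
width: 0.0084
```

Request:
send_rows:
  xyz:
    - [0, 0, 0]
    - [0, 0, 0]
  twist:
    - [0, 0, 0]
    - [0, 0, 0]
  gripper: [0.0, 0.0]

```text
t: 5.25
ee_pos: [0.4926, -0.1864, 0.2883]
tcp_rot: [0.952, 0.059, 0.298, -0.047]
wrist_force: [-4.2, -3.8, 6.0]
width: 0.0082
```

```bash
cat > meas.py <<'E'
from h import *
from cell import *
import sys
for n in ["top","scene"]:
    p,d=snapshot(n); c=camera_params(n); np.save(f"{n}2_p.npy",p); cv2.imwrite(f"pics/{sys.argv[1]}_{n}.png",p[:,:,::-1])
    W=cloud(d,c); br=p.astype(int).mean(-1); G=W@Rrig; z=W[...,2]
    s=(d>0)&(z>.262)&(z<.285)&(br<70)&(G[...,0]>.535)&(G[...,0]<.72)&(G[...,1]>-.4)&(G[...,1]<-.1)
    q=G[s]; y=q[:,1]
    # phone ends away from cradle
    for lo,hi in [(.54,.57),(.57,.66),(.66,.70)]:
        k=y[(q[:,0]>lo)&(q[:,0]<hi)]
        if len(k)>20: print(n,lo,len(k),"edges",np.percentile(k,[1,99]).round(4),"mid",np.percentile(k,[1,99]).mean().round(4))
    s=(d>0)&(z<.035)&(z>.012)&(G[...,1]>-.37)&(G[...,1]<-.21)&(G[...,0]>.58)&(G[...,0]<.76)&(br>120); q=G[s]
    if len(q)>10: print("dish",len(q),cv2.minEnclosingCircle((q[:,:2]*1000).astype(np.float32)))
print(bot.state()["t"])
E
python3 dl.py -.0015 -.0868 .065 -.1; python3 meas.py h
```

```text
5.25 q [-0.662  0.111  1.982  0.7    0.759 -1.235] F [-4.2 -3.8  6. ] w 0.0082
tcp in bolt [-0.0014 -0.0889  0.0661] phi [-0.004 -0.002 -0.1  ]
(array([ 0.0001,  0.0022, -0.0009]), array([0.0027, 0.0026, 0.002 ]))
top 0.54 325 edges [-0.3302 -0.2527] mid -0.2915
top 0.57 1292 edges [-0.3334 -0.2504] mid -0.2919
top 0.66 460 edges [-0.3275 -0.2565] mid -0.292
dish 138 ((677.3038940429688, -258.62200927734375), 40.43655776977539)
scene 0.54 167 edges [-0.3268 -0.2562] mid -0.2915
scene 0.57 954 edges [-0.3333 -0.2516] mid -0.2925
scene 0.66 360 edges [-0.3261 -0.2577] mid -0.2919
dish 320 ((673.0222778320312, -286.98468017578125), 54.52044677734375)
5.35
```

View pics/h_top.png

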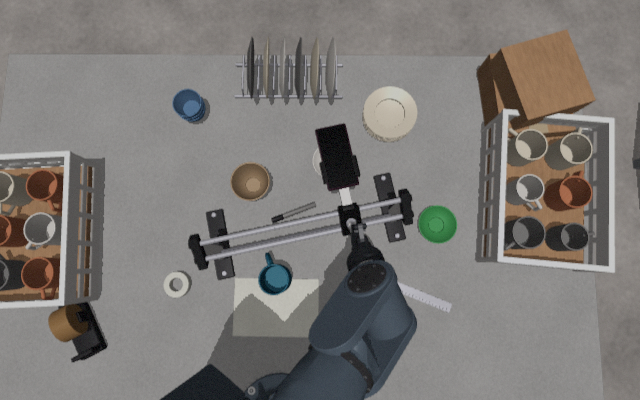

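Run:
```python
from h import *
for n,e in [("top",(300,135,358,184)),("scene",(313,235,366,278))]:
    p,d,c=load(n); W=cloud(d,c); z=W[...,2]; G=W@Rrig
    x0,y0,x1,y1=e; m=np.zeros(d.shape,bool); m[y0:y1,x0:x1]=1
    hs=cv2.cvtColor(p,cv2.COLOR_RGB2HSV)
    s=m&(z>.02)&(z<.034); q=G[s]; 
    # rim: outermost points by angle
    ctr=np.array([.674,-.290]); a=np.arctan2(*(q[:,:2]-ctr).T[::-1]); r=np.hypot(*(q[:,:2]-ctr).T)
    P=[]
    for k in np.linspace(-np.pi,np.pi,37)[:-1]:
        t=(a>=k)&(a<k+np.pi/18)
        if t.sum()>=1: i=np.argmax(np.where(t,r,0)); P.append(q[i,:2]); print(round(np.degrees(k)),round(r[i]*1000,1),end="; ")
    P=np.array(P); A=np.c_[2*P,np.ones(len(P))]; x=np.linalg.lstsq(A,(P**2).sum(1),rcond=None)[0]; print("\n",n,x[:2],np.sqrt(x[2]+x[:2]@x[:2]))
    crop=cv2.resize(p[y0-5:y1+5,x0-5:x1+5,::-1],None,fx=8,fy=8,interpolation=cv2.INTER_NEAREST); cv2.imwrite(f"pics/dish_{n}.png",crop)
```

```text
-180 53.2; -170 53.8; -160 53.7; -150 53.4; -140 54.2; -130 54.2; -120 54.9; -110 54.5; -100 55.1; -90 56.0; -80 55.8; -70 55.1; -60 56.3; -50 55.0; -40 54.2; -30 54.0; -20 55.3; -10 55.0; 0 53.3; 10 53.9; 20 53.8; 30 53.5; 40 53.0; 50 48.7; 60 46.4; 80 38.7; 130 47.0; 140 51.5; 150 52.6; 160 53.8; 170 53.3; 
 top [ 0.67459113 -0.29342402] 0.05259150113686344
-180 53.5; -170 53.4; -160 53.6; -150 52.4; -140 52.5; -130 51.6; -120 53.0; -110 51.9; -100 51.5; -90 52.5; -80 51.0; -70 53.8; -60 51.8; -50 52.6; -40 53.3; -30 52.9; -20 53.3; -10 52.5; 0 53.8; 10 53.9; 20 54.4; 30 53.9; 40 55.5; 50 55.2; 60 54.1; 70 54.6; 80 55.5; 90 55.5; 100 55.2; 110 56.9; 120 55.8; 130 54.9; 140 53.8; 150 54.1; 160 55.9; 170 52.7; 
 scene [ 0.67388088 -0.28830977] 0.053689288573080696
```

View pics/dish_top.png

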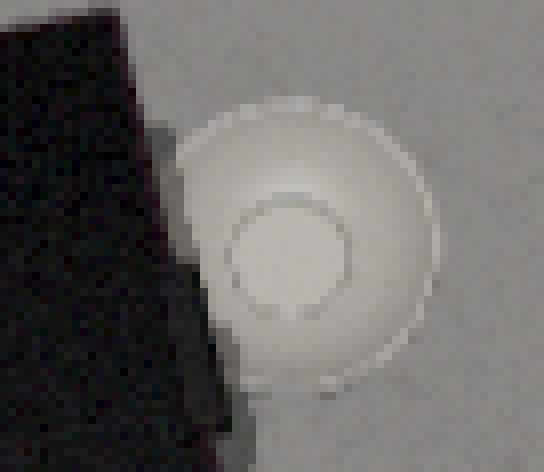

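View pics/dish_scene.png

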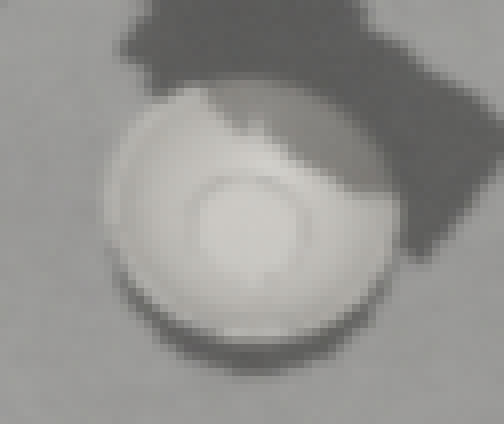

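Request:
send_rows:
  xyz:
    - [-0.0004, 0.002, 0]
    - [-0.0004, 0.002, 0]
    - [-0.0004, 0.002, 0]
    - [-0.0004, 0.002, 0]
    - [-0.0004, 0.002, 0]
  twist:
    - [0, 0, 0]
    - [0.0783, 0.0179, -0.1147]
    - [0.1566, 0.0358, -0.2294]
    - [0.2349, 0.0537, -0.3441]
    - [0.3132, 0.0716, -0.4588]
  gripper: [0.0, 0.0, 0.0, 0.0, 0.0]

```text
t: 5.85
ee_pos: [0.4915, -0.1836, 0.2879]
tcp_rot: [0.931, -0.208, 0.272, -0.129]
wrist_force: [-12.3, -3.8, 8.1]
width: 0.0085
```

```bash
python3 dl.py -.0015 -.0868 .065 -.66; python3 -c "
from cell import *
print(bot.state()['ft_torque'])"
```

```text
5.85 q [-0.658  0.107  1.986  0.699  0.758 -0.667] F [-12.3  -3.8   8.1] w 0.0085
tcp in bolt [-0.0021 -0.086   0.066 ] phi [-0.002 -0.002 -0.665]
(array([ 0.0012, -0.0006, -0.0005]), array([-0.0008,  0.0006,  0.0053]))
[-0.48217279  1.41599881 -0.03308595]
```

Request:
send_rows:
  xyz:
    - [-0.001, 0, -0.0005]
    - [-0.001, 0, -0.0005]
    - [-0.001, 0, -0.0005]
    - [-0.001, 0, -0.0005]
    - [-0.001, 0, -0.0005]
  twist:
    - [0.0783, 0.0179, -0.1147]
    - [0.1566, 0.0358, -0.2294]
    - [0.2349, 0.0537, -0.3441]
    - [0.3132, 0.0716, -0.4588]
    - [0.3915, 0.0895, -0.5735]
  gripper: [0.0, 0.0, 0.0, 0.0, 0.0]

```text
t: 6.35
ee_pos: [0.4906, -0.1831, 0.2874]
tcp_rot: [0.803, -0.515, 0.211, -0.215]
wrist_force: [-8.9, 0.2, 8.0]
width: 0.008
```

```bash
python3 dl.py -.0015 -.0868 .065 -1.36; python3 -c "
from cell import *
print(bot.state()['ft_torque'])"
```

```text
6.35 q [-0.659  0.106  1.989  0.701  0.758  0.031] F [-8.9  0.2  8. ] w 0.008
tcp in bolt [-0.0029 -0.0852  0.066 ] phi [-0.    -0.002 -1.365]
(array([ 0.0021, -0.0011, -0.    ]), array([-0.0019,  0.0009,  0.0051]))
[0.22600478 0.89160471 0.37714531]
```

Request:
send_rows:
  xyz:
    - [0, 0, 0]
    - [0, 0, 0]
    - [0, 0, 0]
    - [0, 0, 0]
    - [0, 0, 0]
  twist:
    - [0.0783, 0.0179, -0.1147]
    - [0.1566, 0.0358, -0.2294]
    - [0.2349, 0.0537, -0.3441]
    - [0.3132, 0.0716, -0.4588]
    - [0.3915, 0.0895, -0.5735]
  gripper: [0.0, 0.0, 0.0, 0.0, 0.0]

```text
t: 6.85
ee_pos: [0.4907, -0.1829, 0.2875]
tcp_rot: [-0.578, 0.759, -0.125, 0.274]
wrist_force: [-7.9, 1.0, 8.2]
width: 0.0086
```

```bash
python3 dl.py -.0015 -.0868 .065 -2.06; python3 -c "
from cell import *
print(bot.state()['ft_torque'])"
```

```text
6.85 q [-0.658  0.106  1.989  0.701  0.758  0.731] F [-7.9  1.   8.2] w 0.0086
tcp in bolt [-0.0028 -0.085   0.066 ] phi [ 0.000e+00 -2.000e-03 -2.065e+00]
(array([ 0.002 , -0.0014, -0.0001]), array([-0.002 ,  0.0008,  0.0052]))
[0.28417441 0.73011204 0.3929548 ]
```

Request:
send_rows:
  xyz:
    - [0, 0, 0]
    - [0, 0, 0]
    - [0, 0, 0]
    - [0, 0, 0]
    - [0, 0, 0]
  twist:
    - [0.0783, 0.0179, -0.1147]
    - [0.1566, 0.0358, -0.2294]
    - [0.2349, 0.0537, -0.3441]
    - [0.3132, 0.0716, -0.4588]
    - [0.3915, 0.0895, -0.5735]
  gripper: [0.0, 0.0, 0.0, 0.0, 0.0]

```text
t: 7.35
ee_pos: [0.4911, -0.1829, 0.2878]
tcp_rot: [-0.282, 0.911, -0.024, 0.301]
wrist_force: [-2.1, 2.6, 8.3]
width: 0.008
```

Request:
send_rows:
  xyz:
    - [0, 0, 0]
    - [0, 0, 0]
    - [0, 0, 0]
    - [0, 0, 0]
  twist:
    - [0.0559, 0.0128, -0.0819]
    - [0.1118, 0.0256, -0.1638]
    - [0.168, 0.0384, -0.2457]
    - [0.196, 0.0448, -0.2867]
  gripper: [0.0, 0.0, 0.0, 0.0]

```text
t: 7.75
ee_pos: [0.4914, -0.1827, 0.2881]
tcp_rot: [-0.12, 0.946, 0.029, 0.301]
wrist_force: [0.6, 4.8, 7.8]
width: 0.0083
```

```bash
cat > tq.py <<'E'
from h import *
from cell import *
s=bot.state(); print("torque about bolt",(s["ft_torque"]@Rb).round(3), "tau6",s["tau"][5])
E
python3 dl.py -.0015 -.0868 .065 -3.14; python3 tq.py
```

```text
7.75 q [-0.657  0.106  1.988  0.702  0.758  1.781] F [0.6 4.8 7.8] w 0.0083
tcp in bolt [-0.0018 -0.085   0.0661] phi [ 4.000e-03 -2.000e-03 -3.114e+00]
(array([ 0.0013, -0.0015, -0.0007]), array([ 0.0153,  0.0061, -0.0206]))
torque about bolt [ 0.845 -0.691  0.071] tau6 -0.12348109390586615
```

Request:
send_rows:
  xyz:
    - [0, 0, 0]
    - [0, 0, 0]
    - [0, 0, 0]
  twist:
    - [0.0335, 0.0077, -0.0491]
    - [0.0559, 0.0128, -0.0819]
    - [0.0559, 0.0128, -0.0819]
  gripper: [0.0, 0.0, 0.0]

```text
t: 8.05
ee_pos: [0.4915, -0.1827, 0.2882]
tcp_rot: [-0.075, 0.95, 0.043, 0.299]
wrist_force: [1.7, 4.7, 6.6]
width: 0.0083
```

```bash
python3 dl.py -.0015 -.0868 .065 -3.14; python3 tq.py
```

```text
8.05 q [-0.657  0.106  1.988  0.701  0.758  1.877] F [1.7 4.7 6.6] w 0.0083
tcp in bolt [-0.0017 -0.085   0.0661] phi [-4.000e-03  2.000e-03  3.074e+00]
(array([ 0.0012, -0.0015, -0.0008]), array([-0.0381, -0.0063,  0.0578]))
torque about bolt [ 0.882 -0.785  0.91 ] tau6 1.452518217265606
```

```bash
python3 meas.py i
```

```text
top 0.54 325 edges [-0.3301 -0.2515] mid -0.2908
top 0.57 1290 edges [-0.3324 -0.2498] mid -0.2911
top 0.66 460 edges [-0.3265 -0.2556] mid -0.2911
dish 128 ((678.824951171875, -256.02813720703125), 39.04803466796875)
scene 0.54 168 edges [-0.3294 -0.2548] mid -0.2921
scene 0.57 952 edges [-0.3326 -0.2501] mid -0.2913
scene 0.66 360 edges [-0.3254 -0.2578] mid -0.2916
dish 332 ((672.2756958007812, -288.7212829589844), 55.61577606201172)
8.15
```

Request:
send_rows:
  xyz:
    - [0, 0, 0]
    - [0, 0, 0]
    - [-0.01, -0.0023, 0.015]
    - [-0.022, -0.005, 0.032]
    - [-0.034, -0.0077, 0.049]
  twist:
    - [0, 0, 0]
    - [0, 0, 0]
    - [0, 0, 0]
    - [0, 0, 0]
    - [0, 0, 0]
  gripper: [0.035, 0.035, 0.035, 0.035, 0.035]

```text
t: 8.65
ee_pos: [0.4563, -0.1905, 0.3356]
tcp_rot: [-0.074, 0.951, 0.044, 0.297]
wrist_force: [0.7, -0.5, 0.3]
width: 0.0352
```

Request:
send_rows:
  xyz:
    - [-0.012, -0.003, 0.016]
    - [-0.023, -0.005, 0.033]
    - [-0.023, -0.005, 0.033]
  twist:
    - [0, 0, 0]
    - [0, 0, 0]
    - [0, 0, 0]
  gripper: [0.035, 0.035, 0.035]

```text
t: 8.95
ee_pos: [0.4336, -0.1961, 0.3702]
tcp_rot: [-0.074, 0.951, 0.042, 0.299]
wrist_force: [-0.2, -0.2, -1.4]
width: 0.0345
```

```bash
python3 look.py j -.084; python3 dl.py -.036 -.0855 .125 -1.5708
```

```text
8.95 [ 0.43357992 -0.19614885  0.37021802] [-0.78  -0.071  1.954  0.616  0.991  1.931]
0.043 53 ((-3.330376148223877, -8.280277252197266), (6.883971691131592, 14.422402381896973), 38.789764404296875) [-0.0012 -0.0128  0.0487]
0.055 77 ((-2.7876875400543213, -9.490141868591309), (6.791691780090332, 12.830105781555176), 47.2585334777832) [-0.0013 -0.0128  0.0628]
0.07 100 ((-2.5315372943878174, -10.623957633972168), (6.254440784454346, 11.55565071105957), 52.44058609008789) [-0.0015 -0.0128  0.0784]
0.086 304 ((-0.7156810760498047, -4.335946083068848), (16.827573776245117, 8.844622611999512), 88.36293029785156) [-0.0008 -0.0061  0.0908]
9.0 q [-0.779 -0.069  1.956  0.616  0.989  1.93 ] F [-0.5  0.7  0.9] w 0.035
tcp in bolt [-0.0039 -0.0849  0.1662] phi [-1.000e-03  5.000e-03  3.072e+00]
(array([-0.0025, -0.0011, -0.0521]), array([-0.9161, -0.2072,  1.3443]))
```

View pics/j.png

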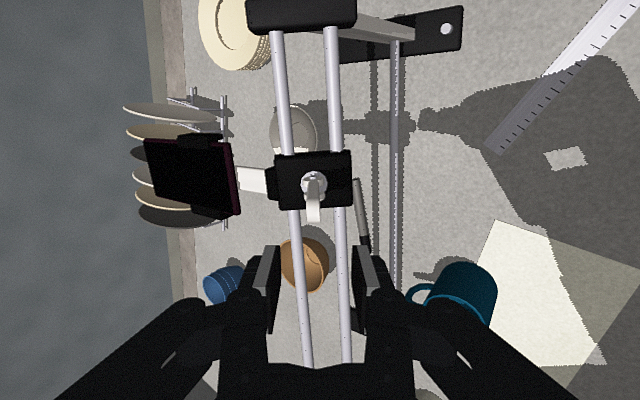

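Request:
send_rows:
  xyz:
    - [-0.005, -0.001, -0.004]
    - [-0.01, -0.002, -0.007]
    - [-0.015, -0.004, -0.011]
    - [-0.02, -0.005, -0.015]
    - [-0.025, -0.008, -0.018]
  twist:
    - [-0.082, -0.0185, 0.12]
    - [-0.164, -0.037, 0.24]
    - [-0.246, -0.0555, 0.36]
    - [-0.328, -0.074, 0.48]
    - [-0.41, -0.0925, 0.6]
  gripper: [0.0, 0.0, 0.0, 0.0, 0.0]

```text
t: 9.5
ee_pos: [0.4088, -0.203, 0.3488]
tcp_rot: [-0.413, 0.86, -0.066, 0.292]
wrist_force: [0.3, 0.5, 0.6]
width: 0.0002
```

Request:
send_rows:
  xyz:
    - [0, 0, 0]
    - [0, 0, 0]
    - [0, 0, 0]
    - [0, 0, 0]
    - [0, 0, 0]
  twist:
    - [-0.082, -0.0185, 0.12]
    - [-0.164, -0.037, 0.24]
    - [-0.246, -0.0555, 0.36]
    - [-0.328, -0.074, 0.48]
    - [-0.41, -0.0925, 0.6]
  gripper: [0.0, 0.0, 0.0, 0.0, 0.0]

```text
t: 10.0
ee_pos: [0.4091, -0.2031, 0.349]
tcp_rot: [0.693, -0.656, 0.167, -0.249]
wrist_force: [-0.6, -0.6, -0.1]
width: 0.0005
```

```bash
python3 dl.py -.034 -.0875 .098 -1.5708
```

```text
10.0 q [-0.841 -0.08   2.014  0.643  0.987  0.371] F [-0.6 -0.6 -0.1] w 0.0005
tcp in bolt [-0.0364 -0.0865  0.1647] phi [-3.00e-03  1.00e-03 -1.74e+00]
(array([ 0.0394,  0.008 , -0.0532]), array([-0.0932, -0.0234,  0.1396]))
```

Request:
send_rows:
  xyz:
    - [0, 0, 0]
    - [0.013, 0.0027, -0.018]
    - [0.026, 0.0054, -0.036]
    - [0.039, 0.008, -0.053]
    - [0.039, 0.008, -0.053]
  twist:
    - [-0.0932, -0.0234, 0.1396]
    - [-0.0932, -0.0234, 0.1396]
    - [-0.0932, -0.0234, 0.1396]
    - [-0.0932, -0.0234, 0.1396]
    - [-0.0932, -0.0234, 0.1396]
  gripper: [0.0, 0.0, 0.0, 0.0, 0.0]

```text
t: 10.5
ee_pos: [0.448, -0.1942, 0.2943]
tcp_rot: [0.745, -0.596, 0.185, -0.236]
wrist_force: [0.1, -0.3, 0.8]
width: -0.0002
```

```bash
python3 dl.py -.034 -.0875 .097 -1.5708
python3 - <<'E'
from h import *
from cell import *
s=bot.state()
for x,z in [(-15.5,96),(-3.7,95.6),(7.6,92.2),(17.6,86),(25.7,77.4),(31.3,67),(34,55.5),(34,53.5)]:
    print(delta(s,bp((x-1)/1000,-.0875,z/1000),tool_R(-1.5708))[0])
E
```

```text
10.5 q [-0.75   0.041  2.041  0.704  0.825  0.172] F [ 0.1 -0.3  0.8] w -0.0002
tcp in bolt [-0.035  -0.0865  0.0969] phi [ 1.000e-03  4.000e-03 -1.577e+00]
(array([ 0.001 , -0.0008,  0.0007]), array([-0.0057, -0.0034,  0.0037]))
[0.0155 0.0026 0.0099]
[0.0252 0.0048 0.0163]
[0.0361 0.0073 0.02  ]
[0.0475 0.0099 0.0207]
[0.0588 0.0125 0.0183]
[0.0691 0.0149 0.013 ]
[0.0777 0.0168 0.0051]
[0.0788 0.0171 0.0035]
```

Request:
send_rows:
  xyz:
    - [0.0155, 0.0026, 0.0099]
    - [0.0252, 0.0048, 0.0163]
    - [0.031, 0.006, 0.018]
    - [0.0361, 0.0073, 0.02]
    - [0.042, 0.0086, 0.0205]
  twist:
    - [0, 0, 0]
    - [0, 0, 0]
    - [0, 0, 0]
    - [0, 0, 0]
    - [0, 0, 0]
  gripper: [0.0, 0.0, 0.0, 0.0, 0.0]

```text
t: 11.0
ee_pos: [0.4899, -0.1867, 0.3178]
tcp_rot: [0.744, -0.596, 0.187, -0.236]
wrist_force: [-4.1, -0.6, 1.2]
width: -0.0001
```

```bash
python3 dl.py .0125 -.0875 .0895 -1.5708; python3 look.py k -.0875
python3 - <<'E'
from h import *
from cell import *
s=bot.state()
for x,z in [(17.6,86),(21.9,82),(25.7,77.4),(31.3,67),(34,55.5),(34,53.5)]:
    print(delta(s,bp((x-1)/1000,-.0875,z/1000),tool_R(-1.5708))[0])
E
```

```text
11.0 q [-0.667  0.07   1.947  0.654  0.824  0.303] F [-4.1 -0.6  1.2] w -0.0001
tcp in bolt [ 0.0132 -0.0886  0.0918] phi [-0.000e+00 -1.000e-03 -1.576e+00]
(array([ 0.0005,  0.0012, -0.0023]), array([-0.0024,  0.0003,  0.005 ]))
11.0 [ 0.48987257 -0.18670927  0.31776509] [-0.667  0.07   1.947  0.654  0.824  0.303]
0.043 8 ((5.465165138244629, 7.077828884124756), (1.7157663106918335, 7.395886421203613), 84.48375701904297) [0.0065 0.0072 0.0505]
0.055 23 ((15.41755199432373, 6.701846122741699), (2.6448750495910645, 10.007646560668945), 85.39157104492188) [0.0154 0.0066 0.0635]
0.07 1079 ((27.481842041015625, -2.2787342071533203), (27.048826217651367, 15.037174224853516), 89.91624450683594) [ 0.0288 -0.0008  0.0806]
0.086 1043 ((22.75336265563965, -2.2862911224365234), (27.285350799560547, 5.870502471923828), 89.9970474243164) [ 0.0215 -0.0025  0.0935]
[ 0.005   0.0024 -0.0029]
[ 0.0107  0.0037 -0.0037]
[ 0.0163  0.0049 -0.0053]
[ 0.0266  0.0073 -0.0106]
[ 0.0352  0.0093 -0.0185]
[ 0.0363  0.0095 -0.0201]
```

View pics/k.png

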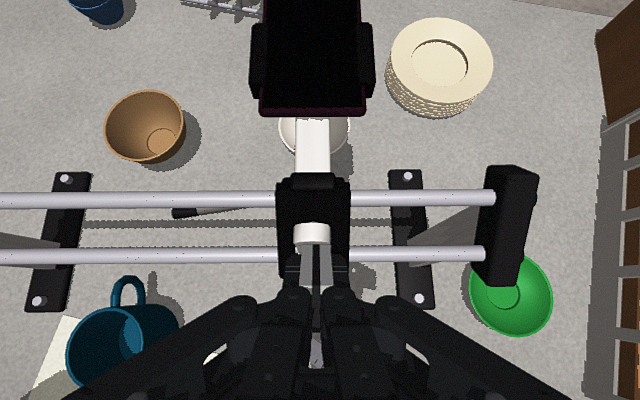

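Request:
send_rows:
  xyz:
    - [0.005, 0.0015, -0.002]
    - [0.0107, 0.003, -0.0037]
    - [0.0163, 0.0042, -0.0053]
    - [0.0215, 0.0055, -0.0078]
    - [0.0266, 0.0066, -0.0106]
  twist:
    - [0, 0, 0]
    - [0, 0, 0]
    - [0, 0, 0]
    - [0, 0, 0]
    - [0, 0, 0]
  gripper: [0.0, 0.0, 0.0, 0.0, 0.0]

```text
t: 11.55
ee_pos: [0.5174, -0.1802, 0.3075]
tcp_rot: [0.744, -0.596, 0.188, -0.236]
wrist_force: [-2.4, -0.6, 5.2]
width: -0.0002
```

Request:
send_rows:
  xyz:
    - [0.0045, 0.001, -0.004]
    - [0.0086, 0.0018, -0.0085]
    - [0.0094, 0.002, -0.0097]
    - [0.0105, 0.0022, -0.0112]
    - [0.0105, 0.0022, -0.0112]
  twist:
    - [0, 0, 0]
    - [0, 0, 0]
    - [0, 0, 0]
    - [0, 0, 0]
    - [0, 0, 0]
  gripper: [0.0, 0.0, 0.0, 0.0, 0.0]

```text
t: 12.05
ee_pos: [0.5274, -0.1784, 0.2987]
tcp_rot: [0.744, -0.595, 0.189, -0.236]
wrist_force: [-29.0, -0.1, 32.0]
width: 0.0001
```

```bash
python3 dl.py .033 -.0875 .0535 -1.5708; python3 tq.py; python3 look.py l -.0875
```

```text
12.05 q [-0.599  0.148  1.911  0.666  0.752  0.33 ] F [-29.   -0.1  32. ] w 0.0001
tcp in bolt [ 0.0338 -0.0889  0.0541] phi [ 1.000e-03 -5.000e-03 -1.574e+00]
(array([-0.0006,  0.0013, -0.001 ]), array([-0.0003,  0.0041,  0.0041]))
torque about bolt [ 1.043  1.236 -0.049] tau6 -0.05106087075546384
12.05 [ 0.5274442  -0.17836139  0.29872011] [-0.599  0.148  1.911  0.666  0.752  0.33 ]
0.07 498 ((28.70259666442871, -2.4522476196289062), (12.938541412353516, 64.99266815185547), 4.055639266967773) [ 0.0295 -0.0026  0.0816]
0.086 3006 ((28.27642822265625, -2.0053939819335938), (75.9707260131836, 13.38602352142334), 89.93319702148438) [0.027  0.0004 0.0927]
```

View pics/l.png

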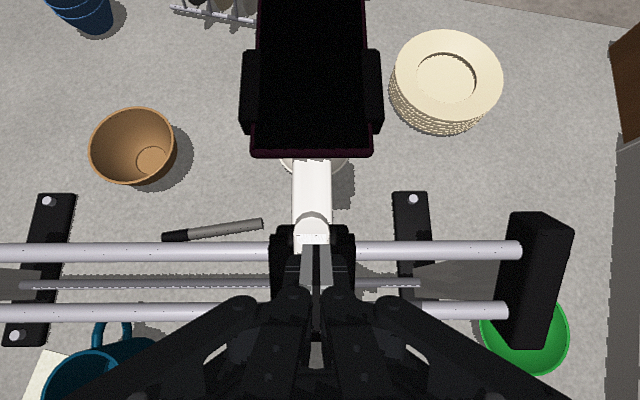

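Request:
send_rows:
  xyz:
    - [-0.011, -0.0025, 0.016]
    - [-0.028, -0.0065, 0.041]
    - [-0.045, -0.0103, 0.066]
    - [-0.062, -0.0142, 0.09]
    - [-0.079, -0.018, 0.115]
  twist:
    - [0, 0, 0]
    - [0, 0, 0]
    - [0, 0, 0]
    - [0, 0, 0]
    - [0, 0, 0]
  gripper: [0.0, 0.0, 0.0, 0.0, 0.0]

```text
t: 12.6
ee_pos: [0.4475, -0.1958, 0.4113]
tcp_rot: [0.744, -0.596, 0.187, -0.236]
wrist_force: [-0.1, -0.9, -0.3]
width: 0.0001
```

Request:
send_rows:
  xyz:
    - [-0.02, 0, 0.02]
    - [-0.03, 0, 0.03]
    - [-0.03, 0, 0.03]
    - [-0.03, 0, 0.03]
  twist:
    - [0, 0, 0]
    - [0, 0, 0]
    - [0, 0, 0]
    - [0, 0, 0]
  gripper: [0.0, 0.0, 0.0, 0.0]

```text
t: 13.0
ee_pos: [0.4184, -0.1959, 0.4403]
tcp_rot: [0.744, -0.596, 0.187, -0.236]
wrist_force: [-0.6, -0.5, -0.6]
width: -0.0002
```

```bash
python3 look.py m -.0875; python3 meas.py n
python3 - <<'E'
from h import *
from cell import *
c=camera_params("wrist"); p,d=snapshot("wrist"); W=cloud(d,c); B=(W-O)@Rb; B[...,1]+=.0875
br=p.astype(int).mean(-1)
m=(np.abs(B[...,1])<.014)&(B[...,0]>-.012)&(B[...,0]<.07)&(d>0)&(B[...,2]>.022)&(B[...,2]<.1)
q=B[m]
for lo in np.arange(-.01,.07,.01):
    k=q[(q[:,0]>=lo)&(q[:,0]<lo+.01)]
    if len(k): print(lo.round(3),len(k),"y",k[:,1].min().round(4),k[:,1].max().round(4),"z med",np.median(k[:,2]).round(4))
for n,e in dict(bowl=None,mug=None).items(): print(n,[(round(r["score"],2),np.round(r["extent"])) for r in find_in("top",n)][:3])
print("dish",[(round(r["score"],2),np.round(r["extent"])) for r in find_in("scene","dish")][:3],bot.state()["wrist_force"])
E
```

```text
13.0 [ 0.41838159 -0.19591739  0.44030533] [-0.81  -0.144  1.85   0.569  1.158  0.382]
top 0.54 331 edges [-0.3302 -0.2515] mid -0.2908
top 0.57 1289 edges [-0.3324 -0.2497] mid -0.291
top 0.66 456 edges [-0.3266 -0.2555] mid -0.291
dish 127 ((678.7752685546875, -256.0225830078125), 38.83935546875)
scene 0.54 166 edges [-0.3272 -0.2557] mid -0.2914
scene 0.57 948 edges [-0.3329 -0.2502] mid -0.2916
scene 0.66 358 edges [-0.3249 -0.257 ] mid -0.2909
dish 313 ((674.1136474609375, -287.7762451171875), 54.299835205078125)
13.15
-0.01 105 y -0.0108 0.0102 z med 0.0388
0.0 174 y -0.0108 0.0102 z med 0.0378
0.01 165 y -0.0085 0.0089 z med 0.0378
0.02 171 y -0.0084 0.0089 z med 0.0375
0.03 170 y -0.0084 0.0088 z med 0.0375
0.04 179 y -0.0083 0.0087 z med 0.0375
0.05 134 y -0.0082 0.0087 z med 0.0375
bowl [(0.75, array([234., 162., 266., 200.])), (0.39, array([314., 151., 319., 177.]))]
mug [(0.96, array([259., 251., 294., 295.]))]
dish [(0.92, array([321., 240., 360., 272.])), (0.66, array([203., 254., 245., 291.]))] [ 0.2097164  -0.28165923  0.54393102]
```

View pics/m.png

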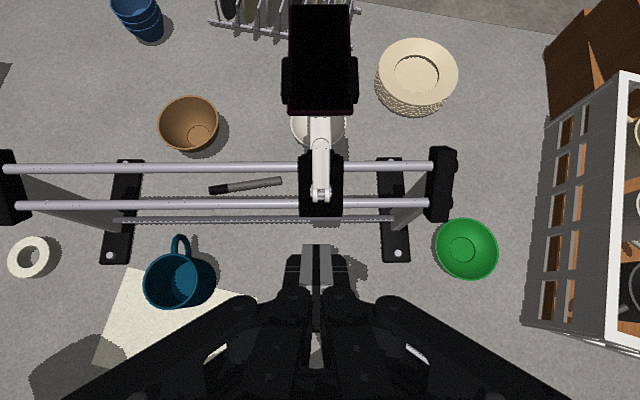

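View pics/n_scene.png

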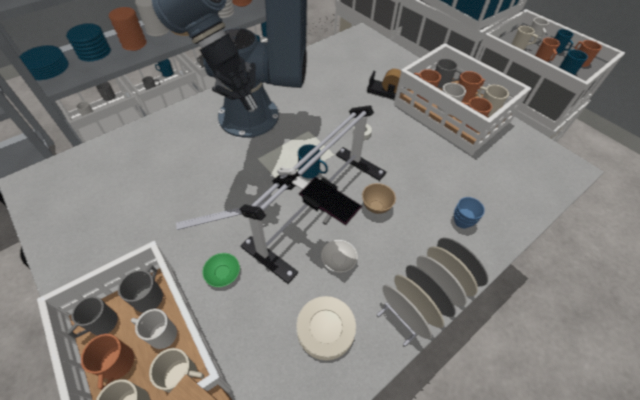

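```bash
python3 -c "
from cell import *
print(bot.finish_job())"
```

```text
the job is handed in; nothing more can be done
None
```

The phone carriage is over the white dish, the clamp bolt is snug and the lever is folded flat. I handed the job in at about 13 s of the 67 s allowed. `finish_job` reports no verdict, so what follows is from my own last checks.

- **Slide:** I moved the carriage about 85 mm along the rail by its pinched lever. The phone's centre reads −0.291 m along the rods from both fixed cameras. The dish reads about −0.288 m from the scene camera and −0.292 to −0.293 m from the top camera, which sees it partly hidden. That leaves an offset of roughly 0 to 3 mm, inside the 10 mm limit.
- **Bolt:** I turned it about 3.1 rad until the torque rose to 0.9 N m, which I took as the firm stop. In the wrist view the lever then stood within about 2 degrees of its expected fold direction.
- **Lever:** I folded it until it met its stop at about 43 N, measured at the wrist. After I backed off, the blade's depth was constant within 0.3 mm along its length, so it is flat and points straight up the slope.
- **Ware:** The bowl, mug and dish show in the same places and upright in the final pictures. I took the white dish as the one meant, not the green look-alike. The arm was clear of everything at hand-in.

No check failed. The only disagreement was the few millimetres between the two cameras on the dish's position.

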